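Turn the page of the recipe stand and set the keeper

TASK

On the recipe stand, turn the stiff page over the spine from the right-hand board so that it lies flat on the left-hand board, and after that swing the orange page keeper over the turned page as far as it goes. Do it all by pushing with the fingers: do not pinch the page or the keeper's upright tab. Leave the two spice jars, the peeler and the bowl where they are, and finish clear of everything.

Things in the scene. Friction and masses are not known exactly. Their poses are not given: they have to be found in the camera images.
- stand: Fixed open-book base of two pale wooden boards either side of a steel spine. Origin on the worktop under mid-spine; x along the spine (away from the robot at yaw 0), y to the left-hand board. Boards: x from -120 to 110, from 4 to 120 mm either side, top at z = 18. Two steel end posts of the spine at x = -96 and 96, y = 0, rise to z = 29.
- spine (a point): Middle of the spine rod (radius 3), on the page's hinge axis, 24 mm above the worktop; axes as body stand: x along the hinge.
- page (a joint): Page angle: 0 flat over the right-hand board (-y of the stand), pi/2 upright, pi flat over the left-hand board (stop). Starts partly raised, 0.25 to 0.7. Rigid; 170 mm along the spine, free edge 145 mm from the hinge, 25 past the board. Stiff hinge: stays where it is left, 1 to 2 N at the free edge move it, all the way down too.
- page_edge (a point): Middle of the page's free edge, 145 mm from the hinge axis. The page is a teal sheet 4 mm thick (1 mm to the front, 3 mm to the rear of the hinge plane); a white sheet 146 x 105 x 3 mm lies on its front, which faces up at the start. The teal rear, with a picture of a round plate, faces up once turned.
- keeper (a joint): Angle of the orange page keeper on its upright pivot. 0: parked, arm along the stand's +y, beside the page; it turns clockwise seen from above to pi/2 (stop), where the arm points along the stand's +x over the turned page, which passes under it. Starts at 0 to 0.5. Stiff pivot: stays where it is left, about 1 N at the tab moves it.
- keeper_pivot (a point): Keeper's pivot, at x = -103, y = 70 of the stand (near end of the left-hand board), 34 mm above the worktop, mid-height of the arm: a flat bar 12 wide, 6 thick, reaching 50 mm from the pivot.
- keeper_tab (a point): Centre of the upright tab on the keeper's arm, 41 mm from the pivot, 51 mm above the worktop. Tab: 22 mm along the arm, 10 mm thick across it, from 37 to 66 mm above the worktop, a black rubber pad on each of its two broad faces; push on these, across the arm.
- pepper: Loose spice jar with a dark-rimmed lid, 44 dia x 105 high, behind the stand. Origin at the centre of its underside.
- paprika: Loose spice jar with a green lid, 46 dia x 106 high, behind the stand. Origin at the centre of its underside.
- peeler: Loose orange peeler lying to the left of the stand, 170 x 25 x 18, long axis its x. Origin at the centre of its underside.
- bowl: Loose white bowl, 140 dia x 65 high, to the right of the stand. Origin at the centre of its underside.

How it is judged:
By the outcome, as a careful person would: the job done as asked, in the order asked, and still so for the second after the job is handed in, with the robot touching nothing.
It also fails if it takes over 59 s, if anything falls off the work surface, if the arm or the gripper's body presses on something with over 40 N, if the wrist force passes 120 N, or if a joint passes its speed limit or range.

ROBOT

A 6-joint arm with a two-finger parallel gripper is mounted at the origin on a cart in front of the work surface, level with it; the furniture and walls round the work are solid. World frame = base frame: x ahead of the robot, y to its left, z up, the work surface at z = 0. Lengths are in mm, angles in rad, forces in N, time in s.
With the tool pointing down it reaches from about 350 to 775 mm from the base axis. Payload 7.3 kg.
Tool frame: the origin (TCP) lies at the very end of the fingers, on their centre line; the grasp point (between the pads) lies env.grasp_offset behind it (env.grasp_offset is the distance from the TCP to the grasp point, in mm); z points along the fingers, y is the direction in which the jaws open and shut (so a half turn about z gives the same grasp; the last joint's range is limited). The gripper opens to 92 mm and grips with 3 to 60 N. Pads are 19 mm wide; open, the fingers measure 130 mm over their backs; the gripper's body (75 mm by 190 mm) begins 47 mm behind the grasp point.
Start: joints at [-1.339, 0.342, 1.524, -0, 1.275, -0.146], TCP at [193.683, -487.987, 226.741] pointing down, gripper open.
Joint ranges: [-2.53, 2.53], [-0.77, 2.02], [0.04, 2.7], [-1, 4.14], [0.28, 2.66], [-3.11, 3.11]. Speed limits (rad/s): [2.57, 2.57, 3.14, 3.14, 3.14, 3.14].

INTERFACE

Orientations are given as a 3x3 rotation matrix whose columns are the frame's x, y, z axes.
In Python, from cell import telemetry, viewer, env, find_in, pinpoint gives the robot as it stands.
- The arm moves only by the tool play_rows, never from a script. Its argument "motion" is a list of rows, each a list of 7 numbers: the turn, a rotation vector about the tool's x, y, z in rad, then the shift along the tool's x, y, z in mm, then the gripper command: -1 is shut, 1 is fully open, values between are in proportion. In form: [[wx, wy, wz, tx, ty, tz, hand], ...]. A call has 1 to 8 rows; each row is the pose to reach, as a shift and turn from the pose measured when the call began, along the tool's axes at that moment; what a row does not reach only later rows make up. A row lasts 1/12 s, in which the tool goes at most 41.7 mm and 7.16 degrees, less where a joint would pass 70% of its speed; a pose out of reach is approached as far as the arm can. A call with a gripper value outside its range is refused whole. The fingers move at their own pace and stop on an object; the grip force is fixed at half the most. Time passes only in rows, so rows that repeat a pose let the fingers close. It gives the time, the measured TCP pose, the force and the opening at its end, in the units of the state.
- telemetry.state(): the state, without advancing time (a new reading comes with each control period).
- viewer.read_camera(name): name is "scene" or "side" or "wrist"; returns the picture (420x560x3 uint8, red, green, blue); there is no depth.
- viewer.calibration(name): a dict with "K" (3x3 intrinsics, pixels), "xyz" and "orientation" of the camera in the world. Camera axes: x right, y down, z forward; pixel columns grow to the right and rows downward; lengths in mm; the calibration is good to about 2 mm. A picture is of the moment at which its call begins: read the wrist's pose just before it. calibration takes no time and is no camera call; for the wrist camera it gives the pose at the moment of the call.
- env.close_job(): hands the job in, once; it reports no verdict.
Trained networks look in the newest picture that a camera, given by its name, has taken for a name from the list of things; names that differ only in an ending like _2 or _b are one class to them, and where a whole thing is asked for, a point or a joint stands for the part that bears it (a point fixed in the world has none). Each returns a list of dicts, best first, with "conf" (0 to 1); they miss things now and then, are a little off and sometimes report something else, mostly with a low value. They report only what shows in the picture. A call takes as long as a camera call.
- find_in(thing, camera): "point" ([column, row] in pixels, amid what is visible of it).
- pinpoint(thing, camera): "point" ([column, row] in pixels: a listed point, or the origin of a listed thing).
The state is a dict: "time": time; "joint_pos": joint angles; "joint_vel": joint speeds; "joint_torque": joint torques, N m; "eef_pos": TCP position; "tool_rot": TCP orientation; "contact_force": force on the tool from outside, world axes, zero at the start; "moment": the same for the moment, N m; "width": opening from 0.0 (shut) to 1.0 (fully open).
Only numpy, scipy, OpenCV 4.12 (cv2) and the standard library are available. Lean on these libraries where they do the work, as an engineer would, in place of code of your own. Each camera call takes 0.05 s, during which the arm holds its last target.

## Working session

There is one attempt and no reset: what is moved stays moved. The work goes in short steps, Python scripts to look and compute and a tool call to move; the robot and the scene stay as the last step left them, time stands still between calls to the robot, and variables do not carry over. Pictures are saved under pics/ and viewed, and the job is handed in when it is done.

Besides the shell and the picture viewer there is one more tool, called after "Call:" as name(argument=value, ...), one argument or row to a line, values as JSON. play_rows: Moves the arm, as the interface text tells. Its arguments: {"type":"object","properties":{"motion":{"type":"array"}},"required":["motion"]}

```bash
ls; mkdir -p pics
cat > h.py <<'E'
import numpy as np,cv2
from cell import telemetry, viewer, env, find_in, pinpoint
def snap(c,fn):
    im=viewer.read_camera(c); cv2.imwrite('pics/'+fn,im[:,:,::-1]); return im
def ray(c,p,cal=None):
    k=cal or viewer.calibration(c); d=np.linalg.inv(np.array(k['K']))@[p[0],p[1],1]; R=np.array(k['orientation']); d=R@d; return np.array(k['xyz']),d/np.linalg.norm(d)
def atz(c,p,z,cal=None):
    o,d=ray(c,p,cal); return o+d*(z-o[2])/d[2]
def proj(c,P,cal=None):
    k=cal or viewer.calibration(c); q=np.array(k['orientation']).T@(np.array(P)-np.array(k['xyz'])); q=np.array(k['K'])@q; return q[:2]/q[2]
def tri(p1,p2):
    o1,d1=ray('scene',p1);o2,d2=ray('side',p2)
    A=np.c_[d1,-d2]; t=np.linalg.lstsq(A,o2-o1,rcond=None)[0]
    a=o1+t[0]*d1;b=o2+t[1]*d2
    return (a+b)/2,np.linalg.norm(a-b)
E
python3 - <<'E'
from h import *
np.set_printoptions(precision=1,suppress=True)
for c in ['scene','side']:
    snap(c,c+'0.png'); k=viewer.calibration(c);print(c,k)
r={}
for t in ['stand','spine','page_edge','keeper_pivot','keeper_tab','pepper','paprika','peeler','bowl']:
    q=[pinpoint(t,c)[:1] for c in ['scene','side']]
    print(t,[[(np.round(x['point'],1),round(x['conf'],2)) for x in l] for l in q])
    if q[0] and q[1]: print('   ',tri(q[0][0]['point'],q[1][0]['point']))
s=telemetry.state();print(s['time'],env.grasp_offset,s['tool_rot'])
E
```

```text
pics
scene {'K': array([[447.7,   0. , 279.9],
       [  0. , 447.7, 210.2],
       [  0. ,   0. ,   1. ]]), 'xyz': array([1135.9, -691. ,  824.5]), 'orientation': array([[ 0.8,  0.4, -0.5],
       [ 0.7, -0.5,  0.5],
       [-0. , -0.7, -0.7]])}
side {'K': array([[495.2,   0. , 274.6],
       [  0. , 495.2, 223.5],
       [  0. ,   0. ,   1. ]]), 'xyz': array([1749.6,  248.6,  738.8]), 'orientation': array([[-0.3,  0.5, -0.8],
       [ 1. ,  0.1, -0.2],
       [-0. , -0.9, -0.5]])}
stand [[(array([298.9, 199.9]), 0.57)], [(array([316.3, 247.4]), 0.77)]]
    (array([561.1,  41.1, -13.6]), np.float64(5.531991033052923))
spine [[(array([299.2, 192.3]), 0.7)], [(array([315.3, 237.7]), 0.91)]]
    (array([564.5,  37.3,  19.5]), np.float64(4.448526262026366))
page_edge [[(array([271.1, 198.5]), 0.94)], [(array([271.8, 206.7]), 0.63)]]
    (array([576.4, -90.2, 100.1]), np.float64(9.366871406467052))
keeper_pivot [[(array([283.1, 163.8]), 0.93)], [(array([341. , 218.6]), 0.98)]]
    (array([459.5,  92.9,  33.4]), np.float64(4.530509817964373))
keeper_tab [[(array([297. , 154.4]), 0.73)], [(array([357.4, 217.7]), 0.47)]]
    (array([471.9, 140.8,  47.9]), np.float64(0.7459882485278098))
pepper [[(array([341.3, 234.4]), 0.65)], [(array([288.1, 272.5]), 0.59)]]
    (array([732.2,  -1.6,   2.6]), np.float64(3.481599411350083))
paprika [[], [(array([320.3, 278.1]), 0.61)]]
peeler [[(array([339.2, 166.8]), 0.56)], [(array([380.3, 258.5]), 0.64)]]
    (array([569.3, 224.4,  -9. ]), np.float64(16.216109353497078))
bowl [[(array([147.8, 302.9]), 0.91)], [(array([171.2, 218.4]), 0.64)]]
    (array([ 508.7, -441.1,  -20. ]), np.float64(2.7794557616558846))
1.0 18.8 [[ 0.9  0.4  0. ]
 [ 0.4 -0.9 -0. ]
 [-0.   0.  -1. ]]
```

View pics/scene0.png

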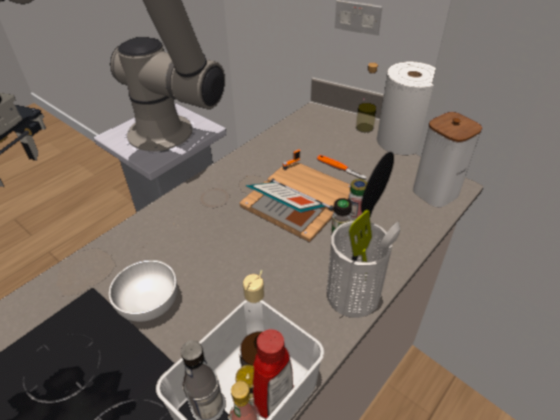

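View pics/side0.png

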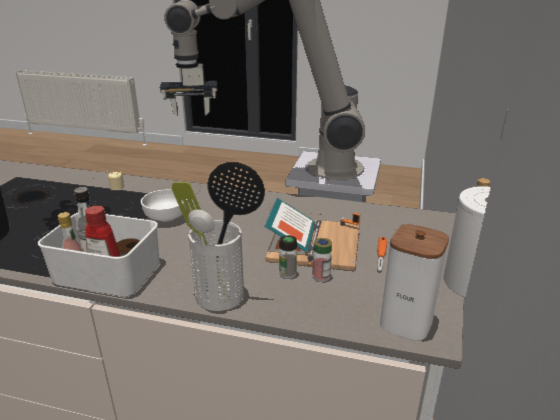

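The stand is around pixel (300,195) in the scene view, with the page raised and the keeper apparently already turned some way. I'll look from above with the wrist camera.

```bash
cat >> h.py <<'E'
from scipy.spatial.transform import Rotation as Ro
def down(yaw_deg):  # jaw (tool y) along heading yaw, z down
    a=np.radians(yaw_deg); y=np.array([np.cos(a),np.sin(a),0]); z=np.array([0,0,-1.]); return np.c_[np.cross(y,z),y,z]
def rows(ts,hand=-1,p0=None,R0=None):
    s=telemetry.state(); p0=np.array(s['eef_pos']);R0=np.array(s['tool_rot'])
    print('[',end='')
    for p,R in ts:
        w=Ro.from_matrix(R0.T@R).as_rotvec(); t=R0.T@(np.array(p)-p0)
        print([*[float(round(v,3)) for v in w],*[float(round(v,1)) for v in t],hand],end=',')
    print(']')
def st():
    s=telemetry.state();print('t',round(s['time'],2),'pos',np.round(s['eef_pos'],1),'F',np.round(s['contact_force'],1),'w',round(s['width'],2),'yaw',np.round(np.degrees(np.arctan2(s['tool_rot'][1][1],s['tool_rot'][0][1])),1),'j',np.round(s['joint_pos'],2))
E
python3 - <<'E'
from h import *
rows([([440,30,340],down(6))]); st()
s=telemetry.state(); k=viewer.calibration('wrist'); R=np.array(s['tool_rot']); print(R.T@(k['xyz']-np.array(s['eef_pos'])), R.T@k['orientation'],k['K'])
E
```

```text
[[0.0, 0.0, -1.298, 420.0, -390.6, -113.3, -1],]
t 1.0 pos [ 193.7 -488.   226.8] F [-0.3  0.2 -0.3] w 1.0 yaw -68.4 j [-1.34  0.34  1.52  0.    1.28 -0.15]
[  76.08583122   -1.39829653 -157.87380716] [[-6.23003798e-04 -9.58588144e-01 -2.84795335e-01]
 [ 9.99999527e-01 -8.09899232e-04  5.38478967e-04]
 [-7.46835076e-04 -2.84794865e-01  9.58588195e-01]] [[343.06484526   0.         275.44354378]
 [  0.         343.06484526 212.85383405]
 [  0.           0.           1.        ]]
```

Run:
```python
from h import *
rows([([520,30,330],down(6))])
```

```text
[[0.0, 0.0, -1.298, 494.4, -361.1, -103.3, -1],]
```

Call:
play_rows(
  motion=[
    [0,0,-1.298,494.4,-361.1,-103.3,-1],
    [0,0,-1.298,494.4,-361.1,-103.3,-1],
    [0,0,-1.298,494.4,-361.1,-103.3,-1],
    [0,0,-1.298,494.4,-361.1,-103.3,-1],
    [0,0,-1.298,494.4,-361.1,-103.3,-1],
    [0,0,-1.298,494.4,-361.1,-103.3,-1],
    [0,0,-1.298,494.4,-361.1,-103.3,-1],
    [0,0,-1.298,494.4,-361.1,-103.3,-1],
  ],
)

```text
time: 1.67
eef_pos: [369.5, -208.1, 282.8]
tool_rot: [[0.186, 0.983, 0.001], [0.983, -0.186, -0.001], [-0.0, 0.001, -1.0]]
contact_force: [1.1, -0.0, 0.1]
width: 0.468
```

Run:
```python
from h import *
st();rows([([520,30,330],down(6))])
```

```text
t 1.67 pos [ 369.5 -208.1  282.8] F [ 1.1 -0.   0.1] w 0.47 yaw -10.7 j [-0.69  0.11  1.67 -0.    1.36 -0.51]
[[0.001, 0.001, -0.292, 261.9, 103.6, -47.2, -1],]
```

Call:
play_rows(
  motion=[
    [0,0,-0.292,261.9,103.6,-47.2,-1],
    [0,0,-0.292,261.9,103.6,-47.2,-1],
    [0,0,-0.292,261.9,103.6,-47.2,-1],
    [0,0,-0.292,261.9,103.6,-47.2,-1],
    [0,0,-0.292,261.9,103.6,-47.2,-1],
    [0,0,-0.292,261.9,103.6,-47.2,-1],
    [0,0,-0.292,261.9,103.6,-47.2,-1],
    [0,0,-0.292,261.9,103.6,-47.2,-1],
  ],
)

```text
time: 2.33
eef_pos: [522.5, 35.3, 330.6]
tool_rot: [[-0.11, 0.994, 0.003], [0.994, 0.11, 0.002], [0.001, 0.004, -1.0]]
contact_force: [-0.6, -0.2, -0.5]
width: 0.007
```

Run:
```python
from h import *
np.set_printoptions(precision=1,suppress=True)
k=viewer.calibration('wrist'); snap('wrist','w1.png'); st()
for t,z in [('stand',0),('spine',24),('page_edge',100),('keeper_pivot',34),('keeper_tab',51),('pepper',0),('paprika',0),('peeler',0)]:
    q=pinpoint(t,'wrist')[:1]
    for x in q: print(t,np.array(x['point']),round(x['conf'],2),atz('wrist',x['point'],z,k))
```

```text
t 2.38 pos [521.2  32.9 329.9] F [-0.3  0.1  0.3] w 0.01 yaw 6.3 j [-0.1  0.3  1.3  0.   1.5 -0.2]
stand [305.8 167.7] 0.92 [565.4  40.5   0. ]
spine [309.6 174.4] 0.85 [569.2  35.5  24. ]
keeper_pivot [310.1 172.9] 0.65 [568.4  39.2  34. ]
keeper_tab [241.5  85.7] 0.89 [470.  137.4  51. ]
pepper [411.3 210. ] 0.71 [729.5  -4.9   0. ]
paprika [414.6 149.5] 0.89 [714.5  82.8   0. ]
peeler [333.9  28.8] 0.94 [577.2 221.6   0. ]
```

View pics/w1.png

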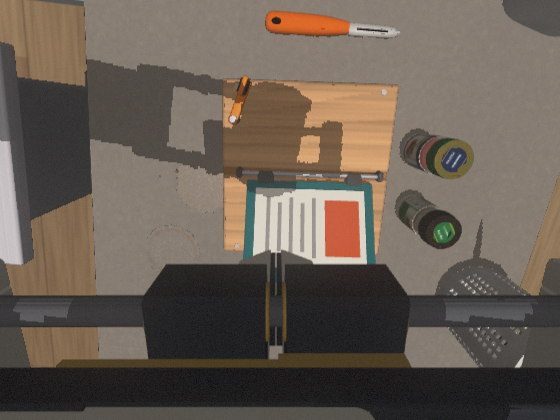

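Run:
```python
import cv2
im=cv2.imread('pics/w1.png')[65:265,205:405]; cv2.imwrite('pics/w1c.png',cv2.resize(im,(600,600),interpolation=cv2.INTER_CUBIC))
```

```text
(no output)
```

View pics/w1c.png

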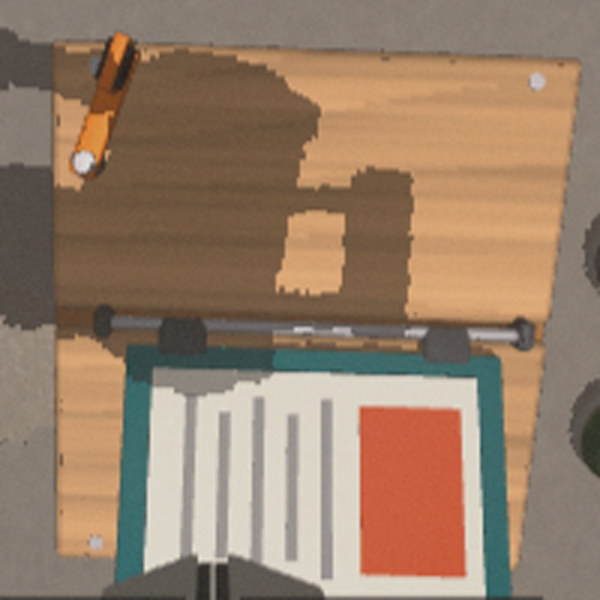

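Run:
```python
from h import *
from scipy.optimize import least_squares
np.set_printoptions(precision=2,suppress=True)
k=viewer.calibration('wrist'); st()
pts=[((223.3,79),(-120,120,18)),((398.3,85),(110,120,18)),((224,249.3),(-120,-120,18)),((239.5,171.9),(-96,0,29)),((380,175.8),(96,0,29)),((232.7,118.7),(-103,70,38))]
def W(v,q):
    c,s=np.cos(v[2]),np.sin(v[2]); return np.array([v[0]+c*q[0]-s*q[1],v[1]+s*q[0]+c*q[1],q[2]])
def f(v): return np.concatenate([proj('wrist',W(v,q),k)-p for p,q in pts])
r=least_squares(f,[565,40,0.05],loss='soft_l1');v=r.x
print(v[:2],np.degrees(v[2]),f(v).reshape(-1,2))
P=W(v,(-103,70,34));print('pivot',P)
for px,z in [((118/3+205,62/3+65),66),((241.5,85.7),51)]:
    T=atz('wrist',px,z,k); d=T-P; print(T,np.linalg.norm(d[:2]),'phi',v[2]+np.pi/2-np.arctan2(d[1],d[0]))
T=tri([297,154.4],[357.4,217.7])[0]; d=T-P; print(T,'phi',v[2]+np.pi/2-np.arctan2(d[1],d[0]))
# page angle from detections
for th in np.arange(.2,.8,.05):
    E=W(v,(0,-145*np.cos(th),24+145*np.sin(th))); print(round(th,2),proj('scene',E)-[271.1,198.5],proj('side',E)-[271.8,206.7])
for ph in np.arange(0,.6,.1):
    E=W(v,(-103+41*np.sin(ph),70+41*np.cos(ph),51)); print(round(ph,2),proj('scene',E)-[297,154.4],proj('side',E)-[357.4,217.7],proj('wrist',E,k)-[241.5,85.7])
```

```text
t 2.78 pos [519.7  29.1 330.1] F [ 0.3  0.1 -0.4] w 0.01 yaw 5.9 j [-0.09  0.27  1.34 -0.    1.53 -0.19]
[565.64  28.65] 3.9867665803088177 [[-1.92 -1.61]
 [ 2.21 -1.3 ]
 [-0.66  1.87]
 [-0.46  0.62]
 [ 0.91  1.35]
 [ 0.22  0.01]]
pivot [458.03  91.32  34.  ]
[471.94 130.4   66.  ] 41.47934794938245 phi 0.4116937297826413
[467.2  130.86  51.  ] 40.588448182661224 phi 0.2975744205342301
[471.86 140.75  47.95] phi 0.34247901457699625
0.2 [-6.07 16.9 ] [-8.46 15.08]
0.25 [-5.77 14.48] [-7.94 12.96]
0.3 [-5.38 11.99] [-7.3  10.86]
0.35 [-4.9   9.44] [-6.53  8.8 ]
0.4 [-4.34  6.83] [-5.63  6.78]
0.45 [-3.68  4.18] [-4.62  4.8 ]
0.5 [-2.94  1.49] [-3.49  2.87]
0.55 [-2.11 -1.23] [-2.23  1.  ]
0.6 [-1.2  -3.97] [-0.87 -0.82]
0.65 [-0.21 -6.72] [ 0.62 -2.57]
0.7 [ 0.86 -9.47] [ 2.21 -4.24]
0.75 [  2.01 -12.22] [ 3.91 -5.85]
0.8 [  3.22 -14.95] [ 5.71 -7.37]
0.0 [-6.25 -1.55] [-2.05 -4.03] [-9.96 -2.3 ]
0.1 [-5.15 -1.03] [-2.2  -3.39] [-6.53 -2.  ]
0.2 [-4.14 -0.45] [-2.5  -2.76] [-3.14 -1.34]
0.3 [-3.23  0.19] [-2.94 -2.15] [ 0.18 -0.32]
0.4 [-2.43  0.88] [-3.51 -1.58] [3.39 1.04]
0.5 [-1.75  1.62] [-4.21 -1.04] [6.46 2.73]
```

The arm was still settling during that picture, so I'll retake it now that it's still.

Run:
```python
from h import *
import pickle
k=viewer.calibration('wrist'); snap('wrist','w2.png'); st(); k2=viewer.calibration('wrist'); print(k['xyz']-k2['xyz'])
pickle.dump(k,open('k2.pkl','wb'))
print(pinpoint('keeper_tab','wrist')[:1],pinpoint('keeper_pivot','wrist')[:2],pinpoint('spine','wrist')[:1],pinpoint('page_edge','wrist')[:1])
im=cv2.imread('pics/w2.png')[65:265,205:405]; cv2.imwrite('pics/w2c.png',cv2.resize(im,(600,600),interpolation=cv2.INTER_CUBIC))
```

```text
t 2.83 pos [519.7  29.2 330.1] F [-0.7  0.4  0.1] w 0.01 yaw 5.9 j [-0.09  0.27  1.34 -0.    1.53 -0.19]
[-0.0428082  -0.13766627 -0.01050306]
[{'point': [247.3, 78.5], 'conf': 0.82}] [{'point': [237.7, 113.4], 'conf': 0.58}] [{'point': [313.1, 170.1], 'conf': 0.67}] []
```

View pics/w2c.png

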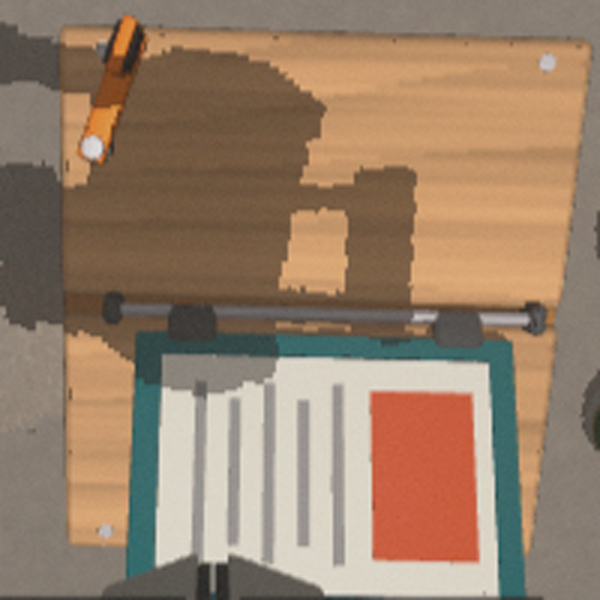

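```bash
cat > fit.py <<'E'
from h import *
import pickle
from scipy.optimize import least_squares
np.set_printoptions(precision=2,suppress=True)
k=pickle.load(open('k2.pkl','rb'))
pts=[((225.7,74.3),(-120,120,18)),((401.7,78.3),(110,120,18)),((228.3,246.3),(-120,-120,18)),((242.7,167.3),(-96,0,29)),((384,171),(96,0,29)),((235.7,114),(-103,70,38))]
def W(v,q):
    c,s=np.cos(v[2]),np.sin(v[2]); return np.array([v[0]+c*q[0]-s*q[1],v[1]+s*q[0]+c*q[1],q[2]])
def f(v): return np.concatenate([proj('wrist',W(v,q),k)-p for p,q in pts])
r=least_squares(f,[565,40,0.05],loss='soft_l1');v=r.x
print(v[:2],np.degrees(v[2]),f(v).reshape(-1,2))
P=W(v,(-103,70,34));print('pivot',P)
for px,z in [((247.7,76.7),66),((247.3,78.5),51)]:
    T=atz('wrist',px,z,k); d=T-P; print(T,np.linalg.norm(d[:2]),'phi',v[2]+np.pi/2-np.arctan2(d[1],d[0]))
T=tri([297,154.4],[357.4,217.7])[0]; d=T-P; print(T,'phi',v[2]+np.pi/2-np.arctan2(d[1],d[0]))
for th in np.arange(.45,.75,.05):
    E=W(v,(0,-145*np.cos(th),24+145*np.sin(th))); print(round(th,2),E,proj('scene',E)-[271.1,198.5],proj('side',E)-[271.8,206.7])
for n,px in [('scene',[299.2,192.3]),('side',[315.3,237.7])]: print('spine',proj(n,W(v,(0,0,24)))-px)
for n,px in [('scene',[283.1,163.8]),('side',[341,218.6])]: print('piv',proj(n,P)-px)
E
python3 fit.py
```

```text
[569.66  35.72] 4.532342086735111 [[-1.74 -1.54]
 [ 2.26 -1.02]
 [-1.17  1.44]
 [-0.3   1.01]
 [ 0.92  0.62]
 [ 0.25  0.06]]
pivot [461.45  97.37  34.  ]
[475.05 140.44  66.  ] 45.167137838637295 phi 0.38491716495311823
[473.47 139.6   51.  ] 43.91133935282839 phi 0.3564343491097257
[471.86 140.75  47.95] phi 0.3146772643341078
0.45 [579.97 -94.43  87.07] [-0.14  3.59] [-2.68  5.97]
0.5 [579.71 -91.13  93.52] [0.6 0.9] [-1.54  4.03]
0.55 [579.42 -87.51  99.79] [ 1.42 -1.83] [-0.27  2.14]
0.6 [579.11 -83.58 105.87] [ 2.33 -4.57] [1.11 0.32]
0.65 [578.78 -79.35 111.75] [ 3.31 -7.32] [ 2.61 -1.44]
0.7 [578.42 -74.83 117.41] [  4.37 -10.08] [ 4.22 -3.13]
spine [1.27 0.66]
spine [-0.43 -1.18]
piv [1.62 0.14]
piv [ 1.81 -0.35]
```

```bash
cat >> h.py <<'E'
V=np.array([569.7,35.7,np.radians(4.5)])
def S(x,y,z):
    c,s=np.cos(V[2]),np.sin(V[2]); return np.array([V[0]+c*x-s*y,V[1]+s*x+c*y,z])
def inS(p):
    c,s=np.cos(V[2]),np.sin(V[2]); d=np.array(p)[:2]-V[:2]; return np.array([c*d[0]+s*d[1],-s*d[0]+c*d[1],p[2]])
E
python3 - <<'E'
from h import *
rows([(S(-50,109,120),down(4.5)),(S(-50,109,46),down(4.5)),(S(-70,109,46),down(4.5)),(S(-80,109,46),down(4.5))])
E
```

```text
[[0.001, 0.001, 0.026, 111.1, 2.8, 209.9, -1],[0.001, 0.001, 0.026, 111.2, 2.8, 283.9, -1],[0.001, 0.001, 0.026, 111.7, -17.2, 283.9, -1],[0.001, 0.001, 0.026, 112.0, -27.2, 283.9, -1],]
```

Call:
play_rows(
  motion=[
    [0,0,0.026,111,3,210,-1],
    [0,0,0.026,111,3,210,-1],
    [0,0,0.026,111,3,210,-1],
    [0,0,0.026,111,3,210,-1],
    [0,0,0.026,111,3,210,-1],
    [0,0,0.026,111,3,210,-1],
    [0,0,0.026,111,3,250,-1],
    [0,0,0.026,111,3,250,-1],
  ],
)

```text
time: 3.7
eef_pos: [506.9, 140.5, 73.6]
tool_rot: [[-0.08, 0.997, -0.012], [0.997, 0.08, -0.002], [-0.001, -0.012, -1.0]]
contact_force: [-0.5, 0.4, -0.7]
width: 0.005
```

Run:
```python
from h import *
snap('scene','s1.png');snap('side','sd1.png');st();s=telemetry.state();print(inS(s['eef_pos']))
a=cv2.imread('pics/s1.png')[110:260,200:400];b=cv2.imread('pics/sd1.png')[150:300,230:430]
cv2.imwrite('pics/c1.png',cv2.resize(np.hstack([a,b]),(800,300),interpolation=cv2.INTER_CUBIC))
rows([(S(-50,109,46),down(4.5)),(S(-70,109,46),down(4.5)),(S(-80,109,46),down(4.5))])
```

```text
t 3.8 pos [511.  140.2  79.7] F [ 0.5 -1.7  0.4] w 0.01 yaw 4.5 j [ 0.12  0.52  1.7  -0.    0.93  0.05]
[-50.31531121 108.75204929  79.66201064]
[[-0.002, 0.001, -0.0, 0.3, 0.4, 33.7, -1],[-0.002, 0.001, -0.0, 0.3, -19.6, 33.7, -1],[-0.002, 0.001, -0.0, 0.3, -29.6, 33.7, -1],]
```

View pics/c1.png

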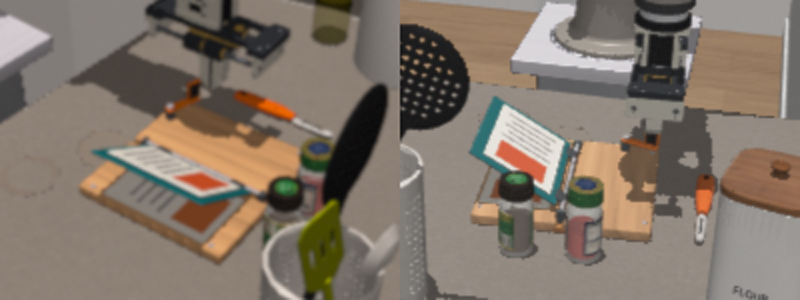

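The closed fingers hover over the left board, on the far side of the keeper tab. Now down, then a gentle push towards park.

Call:
play_rows(
  motion=[
    [0,0,0,0,0,34,-1],
    [0,0,0,0,0,34,-1],
    [0,0,0,0,0,34,-1],
    [0,0,0,0,-8,34,-1],
    [0,0,0,0,-14,34,-1],
    [0,0,0,0,-20,34,-1],
    [0,0,0,0,-22,34,-1],
    [0,0,0,0,-24,34,-1],
  ],
)

```text
time: 4.47
eef_pos: [487.0, 138.3, 46.7]
tool_rot: [[-0.078, 0.997, -0.0], [0.997, 0.078, -0.001], [-0.001, -0.0, -1.0]]
contact_force: [-0.2, 1.6, 0.1]
width: 0.004
```

Run:
```python
from h import *
snap('scene','s2.png');snap('side','sd2.png');st();s=telemetry.state();print(inS(s['eef_pos']))
a=cv2.imread('pics/s2.png')[130:205,250:350];b=cv2.imread('pics/sd2.png')[190:265,310:410]
cv2.imwrite('pics/c2.png',cv2.resize(np.hstack([a,b]),(800,300),interpolation=cv2.INTER_CUBIC))
```

```text
t 4.57 pos [486.9 138.3  46.2] F [0.5 0.1 0.5] w 0.0 yaw 4.5 j [ 0.13  0.53  1.8  -0.    0.81  0.05]
[-74.53824712 108.74940584  46.23441295]
```

View pics/c2.png

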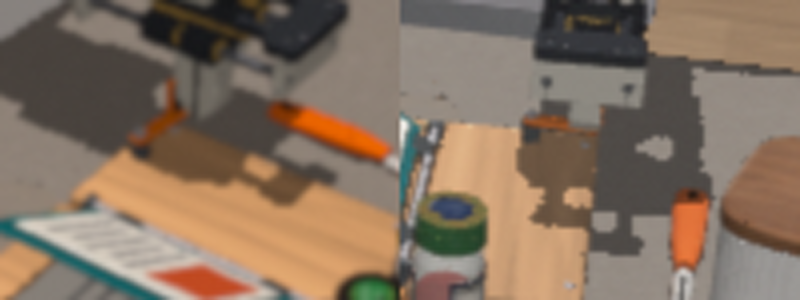

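Call:
play_rows(
  motion=[
    [0,0,0,0,-3,0,-1],
    [0,0,0,0,-5,0,-1],
    [0,0,0,0,-6,0,-1],
    [0,0,0,0,-6,0,-1],
  ],
)

```text
time: 4.9
eef_pos: [481.2, 137.8, 46.3]
tool_rot: [[-0.079, 0.997, -0.001], [0.997, 0.079, -0.001], [-0.001, -0.001, -1.0]]
contact_force: [2.2, 1.3, -0.7]
width: 0.004
```

Call:
play_rows(
  motion=[
    [0,0,0,0,-2,0,-1],
    [0,0,0,0,-3,0,-1],
    [0,0,0,0,-4,0,-1],
    [0,0,0,0,-4,0,-1],
  ],
)

```text
time: 5.23
eef_pos: [480.7, 137.7, 46.8]
tool_rot: [[-0.078, 0.997, 0.007], [0.997, 0.078, -0.0], [-0.001, 0.007, -1.0]]
contact_force: [10.8, 1.2, -5.9]
width: 0.009
```

Run:
```python
from h import *
snap('scene','s3.png');snap('side','sd3.png');st();s=telemetry.state();print(inS(s['eef_pos']))
a=cv2.imread('pics/s3.png')[130:205,250:350];b=cv2.imread('pics/sd3.png')[190:265,310:410]
cv2.imwrite('pics/c3.png',cv2.resize(np.hstack([a,b]),(800,300),interpolation=cv2.INTER_CUBIC))
```

```text
t 5.33 pos [480.7 137.7  46.8] F [ 9.8  1.  -5.6] w 0.0 yaw 4.5 j [ 0.13  0.52  1.82 -0.    0.8   0.05]
[-80.74760068 108.69890541  46.75866067]
```

View pics/c3.png

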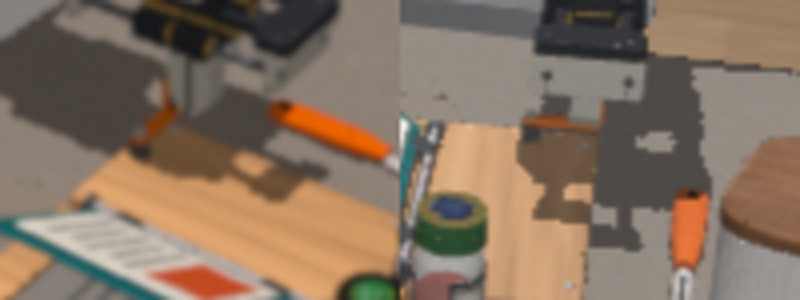

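The keeper is back on its park stop (finger at x = -80.7, expected about -79). Back off, lift, and go round to the page's right side.

Run:
```python
from h import *
D=down(4.5)
rows([(S(-66,109,47),D),(S(-66,109,90),D),(S(-40,90,140),D),(S(-15,-165,150),D)])
```

```text
[[0.007, 0.001, -0.0, 0.3, 14.7, -0.1, -1],[0.007, 0.001, -0.0, 0.3, 15.0, -43.1, -1],[0.007, 0.001, -0.0, -18.8, 41.4, -93.0, -1],[0.007, 0.001, -0.0, -273.8, 66.5, -102.6, -1],]
```

Call:
play_rows(
  motion=[
    [0,0,0,0,15,0,-1],
    [0,0,0,0,15,-35,-1],
    [0,0,0,-5,25,-70,-1],
    [0,0,0,-19,41,-102,-1],
    [0.007,0,0,-60,50,-105,-1],
    [0.007,0,0,-100,60,-105,-1],
    [0.007,0,0,-140,66,-105,-1],
    [0.007,0,0,-180,66,-105,-1],
  ],
)

```text
time: 6.0
eef_pos: [560.2, -38.2, 152.2]
tool_rot: [[-0.079, 0.997, -0.001], [0.997, 0.079, -0.001], [-0.001, -0.001, -1.0]]
contact_force: [-0.2, -0.1, 0.5]
width: 0.005
```

Run:
```python
from h import *
D=down(4.5);st()
rows([(S(-15,-165,150),D),(S(-15,-165,66),D),(S(-15,-155,66),D)])
```

```text
t 6.0 pos [560.2 -38.2 152.2] F [-0.2 -0.1  0.5] w 0.0 yaw 4.5 j [-0.2   0.48  1.53 -0.    1.14 -0.28]
[[-0.001, 0.001, 0.0, -92.0, 0.2, 2.3, -1],[-0.001, 0.001, 0.0, -92.0, 0.3, 86.3, -1],[-0.001, 0.001, 0.0, -82.0, 0.3, 86.3, -1],]
```

Call:
play_rows(
  motion=[
    [0,0,0,-40,0,0,-1],
    [0,0,0,-75,0,0,-1],
    [0,0,0,-92,0,2,-1],
    [0,0,0,-92,0,2,-1],
    [0,0,0,-92,0,30,-1],
    [0,0,0,-92,0,60,-1],
    [0,0,0,-92,0,86,-1],
    [0,0,0,-92,0,86,-1],
  ],
)

```text
time: 6.67
eef_pos: [563.5, -127.7, 61.1]
tool_rot: [[-0.08, 0.997, -0.011], [0.997, 0.08, 0.003], [0.004, -0.011, -1.0]]
contact_force: [-0.6, -0.0, 0.4]
width: 0.005
```

Run:
```python
from h import *
snap('scene','s4.png');snap('side','sd4.png');st();s=telemetry.state();print(inS(s['eef_pos']))
a=cv2.imread('pics/s4.png')[110:260,200:400];b=cv2.imread('pics/sd4.png')[150:300,230:430]
cv2.imwrite('pics/c4.png',cv2.resize(np.hstack([a,b]),(800,300),interpolation=cv2.INTER_CUBIC))
for th in np.arange(.4,.7,.05): print(th,[np.array(proj(c,S(0,-145*np.cos(th),24+145*np.sin(th)))) for c in('scene','side')])
print(pinpoint('page_edge','scene')[:1],pinpoint('page_edge','side')[:1])
```

```text
t 6.77 pos [ 566.8 -129.    66. ] F [-0.2  0.1  0.6] w 0.0 yaw 4.6 j [-0.36  0.61  1.56 -0.    0.97 -0.43]
[ -15.82661491 -163.97380811   65.95415468]
0.4 [array([270.28564772, 204.74692992]), array([268.08380036, 214.65128853])]
0.45 [array([270.94115072, 202.09196583]), array([269.10934092, 212.66241859])]
0.5 [array([271.68182108, 199.39893606]), array([270.25583015, 210.72296062])]
0.55 [array([272.50576922, 196.67655706]), array([271.5213046 , 208.83829772])]
0.6 [array([273.41073317, 193.93377106]), array([272.90344778, 207.01375171])]
0.6499999999999999 [array([274.39408516, 191.17969769]), array([274.39958646, 205.25456445])]
[{'point': [274.5, 199.4], 'conf': 0.92}] [{'point': [270.0, 208.3], 'conf': 0.57}]
```

View pics/c4.png

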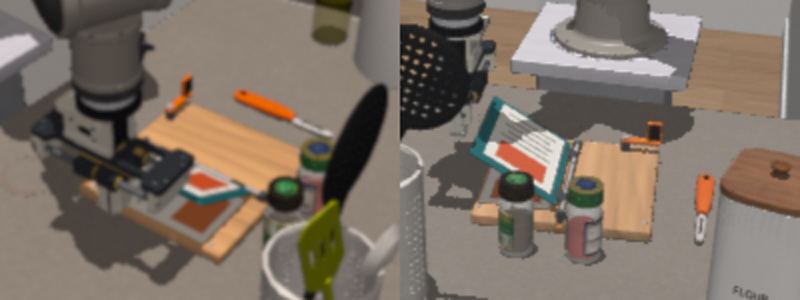

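```bash
cat >> h.py <<'E'
def arc(th,x=-15,r=115,lead=0.0):
    t=th+lead
    if t<np.pi/2:
        return S(x,-145*np.cos(t)-3*np.sin(t)-9.5, min(24+145*np.sin(t)-30, 139))
    return S(x,-r*np.cos(t)-3*np.sin(t)-9.5, 24+r*np.sin(t)-3*np.cos(t))
E
python3 - <<'E'
from h import *
D=down(4.5)
rows([(S(-15,-152,66),D)]+[(arc(t),D) for t in np.arange(.47,1.1,.09)])
E
```

```text
[[0.002, 0.002, 0.001, 12.9, -0.7, 2.0, -1],[0.002, 0.002, 0.001, 24.8, -0.7, 8.3, -1],[0.002, 0.002, 0.001, 31.0, -0.7, -3.1, -1],[0.002, 0.002, 0.001, 38.2, -0.7, -13.8, -1],[0.002, 0.002, 0.001, 46.3, -0.7, -23.9, -1],[0.002, 0.002, 0.001, 55.3, -0.6, -33.1, -1],[0.002, 0.002, 0.001, 65.1, -0.6, -41.5, -1],[0.002, 0.002, 0.001, 75.7, -0.6, -48.9, -1],[0.002, 0.002, 0.001, 86.9, -0.6, -55.4, -1],]
```

Call:
play_rows(
  motion=[
    [0,0,0,13,0,2,-1],
    [0,0,0,25,0,5,-1],
    [0,0,0,31,0,-1,-1],
    [0,0,0,38,0,-12,-1],
    [0,0,0,46,0,-22,-1],
    [0,0,0,55,0,-31,-1],
    [0,0,0,65,0,-40,-1],
    [0,0,0,65,0,-40,-1],
  ],
)

```text
time: 7.53
eef_pos: [563.5, -62.5, 110.0]
tool_rot: [[-0.081, 0.997, 0.004], [0.997, 0.081, -0.001], [-0.001, 0.004, -1.0]]
contact_force: [0.7, 1.2, 0.7]
width: 0.004
```

Run:
```python
from h import *
snap('scene','s5.png');snap('side','sd5.png');st();s=telemetry.state();print(inS(s['eef_pos']))
a=cv2.imread('pics/s5.png')[110:260,200:400];b=cv2.imread('pics/sd5.png')[150:300,230:430]
cv2.imwrite('pics/c5.png',cv2.resize(np.hstack([a,b]),(800,300),interpolation=cv2.INTER_CUBIC))
D=down(4.5)
rows([(arc(t),D) for t in np.arange(.99,1.63,.09)])
```

```text
t 7.63 pos [562.8 -63.8 108.1] F [ 0.7 -0.3 -0.5] w 0.0 yaw 4.6 j [-0.25  0.53  1.57 -0.    1.04 -0.33]
[-14.68722616 -98.68917448 108.06917554]
[[0.001, 0.001, 0.003, 7.1, -0.3, -7.2, -1],[0.001, 0.001, 0.003, 18.2, -0.2, -13.8, -1],[0.001, 0.001, 0.003, 29.8, -0.2, -19.5, -1],[0.001, 0.001, 0.003, 42.0, -0.2, -24.0, -1],[0.001, 0.001, 0.003, 54.5, -0.1, -27.5, -1],[0.001, 0.001, 0.003, 67.3, -0.1, -29.8, -1],[0.001, 0.001, 0.003, 80.2, -0.1, -30.9, -1],[0.001, 0.001, 0.003, 91.8, -0.0, -31.0, -1],]
```

View pics/c5.png

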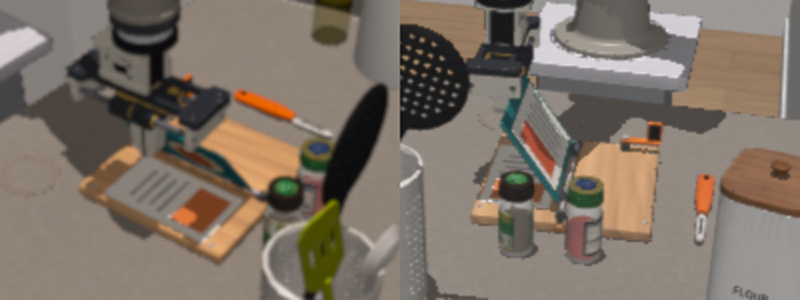

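The page is being lifted (about 55°, with the fingers behind it). Continue along the arc.

Call:
play_rows(
  motion=[
    [0,0,0,7,0,-7,-1],
    [0,0,0,18,0,-14,-1],
    [0,0,0,30,0,-19,-1],
    [0,0,0,42,0,-24,-1],
    [0,0,0,54,0,-27,-1],
    [0,0,0,67,0,-29,-1],
    [0,0,0,80,0,-31,-1],
    [0,0,0,92,0,-31,-1],
  ],
)

```text
time: 8.3
eef_pos: [555.3, 29.5, 139.4]
tool_rot: [[-0.082, 0.997, 0.002], [0.997, 0.082, -0.001], [-0.001, 0.002, -1.0]]
contact_force: [0.4, -2.4, 1.4]
width: 0.0
```

Run:
```python
from h import *
snap('scene','s6.png');snap('side','sd6.png');st();s=telemetry.state();print(inS(s['eef_pos']))
a=cv2.imread('pics/s6.png')[110:260,200:400];b=cv2.imread('pics/sd6.png')[150:300,230:430]
cv2.imwrite('pics/c6.png',cv2.resize(np.hstack([a,b]),(800,300),interpolation=cv2.INTER_CUBIC))
D=down(4.5)
rows([(arc(t),D) for t in np.arange(1.70,2.35,.09)])
```

```text
t 8.4 pos [555.   30.2 138.9] F [ 1.2 -0.  -0.7] w 0.0 yaw 4.8 j [-0.08  0.48  1.57 -0.    1.09 -0.17]
[-15.12272986  -4.29531173 138.88436258]
[[0.001, 0.0, 0.005, 6.6, 0.2, 0.5, -1],[0.001, 0.0, 0.005, 16.9, 0.2, 2.0, -1],[0.001, 0.0, 0.005, 26.9, 0.2, 4.4, -1],[0.001, 0.0, 0.005, 36.7, 0.3, 7.7, -1],[0.001, 0.0, 0.005, 46.2, 0.3, 11.9, -1],[0.001, 0.0, 0.005, 55.2, 0.4, 17.0, -1],[0.001, 0.0, 0.005, 63.8, 0.4, 22.8, -1],[0.001, 0.0, 0.005, 71.8, 0.4, 29.4, -1],]
```

View pics/c6.png

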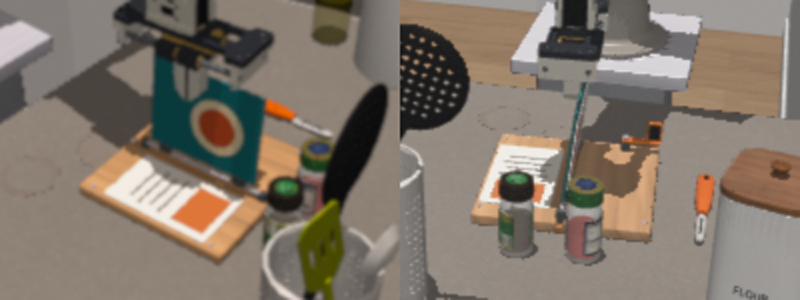

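The page is just about upright. Carry on over and down.

Call:
play_rows(
  motion=[
    [0,0,0,7,0,0,-1],
    [0,0,0,17,0,2,-1],
    [0,0,0,27,0,4,-1],
    [0,0,0,37,0,8,-1],
    [0,0,0,46,0,12,-1],
    [0,0,0,55,0,17,-1],
    [0,0,0,64,0,23,-1],
    [0,0,0,72,0,29,-1],
  ],
)

```text
time: 9.07
eef_pos: [548.7, 103.0, 109.1]
tool_rot: [[-0.084, 0.997, 0.001], [0.997, 0.084, -0.0], [-0.0, 0.001, -1.0]]
contact_force: [-0.7, -1.2, -0.6]
width: 0.007
```

Run:
```python
from h import *
snap('scene','s7.png');snap('side','sd7.png');st();s=telemetry.state();print(inS(s['eef_pos']))
a=cv2.imread('pics/s7.png')[110:260,200:400];b=cv2.imread('pics/sd7.png')[150:300,230:430]
cv2.imwrite('pics/c7.png',cv2.resize(np.hstack([a,b]),(800,300),interpolation=cv2.INTER_CUBIC))
D=down(4.5)
rows([(arc(t),D) for t in np.arange(2.41,3.06,.09)])
```

```text
t 9.17 pos [547.9 103.4 108.4] F [0.1 0.1 0.4] w 0.01 yaw 4.9 j [ 0.05  0.52  1.59  0.    1.03 -0.04]
[-16.42467796  69.20928233 108.39885959]
[[-0.002, -0.0, 0.006, 4.8, 1.5, 5.3, -1],[-0.002, -0.0, 0.006, 11.6, 1.5, 13.2, -1],[-0.002, -0.0, 0.006, 17.6, 1.6, 21.6, -1],[-0.002, -0.0, 0.006, 22.9, 1.6, 30.5, -1],[-0.002, -0.0, 0.006, 27.3, 1.7, 39.8, -1],[-0.002, -0.0, 0.006, 30.9, 1.7, 49.6, -1],[-0.002, -0.0, 0.006, 33.6, 1.7, 59.6, -1],[-0.002, -0.0, 0.006, 35.4, 1.8, 69.8, -1],]
```

View pics/c7.png

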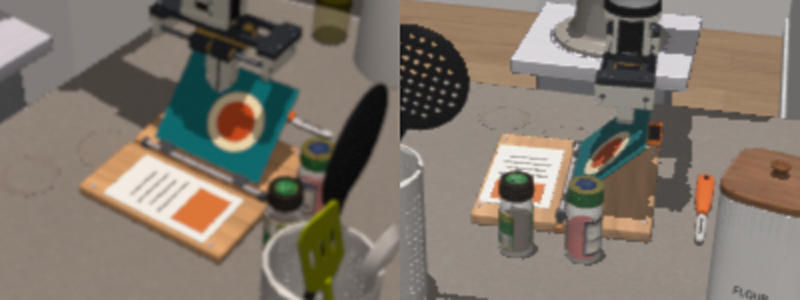

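Call:
play_rows(
  motion=[
    [0,0,0,5,1,5,-1],
    [0,0,0,12,1,13,-1],
    [0,0,0,17,1,22,-1],
    [0,0,0,23,2,31,-1],
    [0,0,0,27,2,40,-1],
    [0,0,0,31,2,50,-1],
    [0,0,0,33,2,60,-1],
    [0,0,0,35,2,68,-1],
  ],
)

```text
time: 9.83
eef_pos: [546.4, 138.7, 38.9]
tool_rot: [[-0.085, 0.996, -0.003], [0.996, 0.085, -0.0], [0.0, -0.003, -1.0]]
contact_force: [0.3, 0.3, 0.0]
width: 0.004
```

Run:
```python
from h import *
snap('scene','s8.png');snap('side','sd8.png');st();s=telemetry.state();print(inS(s['eef_pos']))
a=cv2.imread('pics/s8.png')[110:260,200:400];b=cv2.imread('pics/sd8.png')[150:300,230:430]
cv2.imwrite('pics/c8.png',cv2.resize(np.hstack([a,b]),(800,300),interpolation=cv2.INTER_CUBIC))
```

```text
t 9.93 pos [545.6 138.6  38.5] F [-0.9  0.5 -0. ] w 0.0 yaw 4.9 j [0.11 0.62 1.64 0.   0.89 0.03]
[-15.9178911  104.44190348  38.53446464]
```

View pics/c8.png

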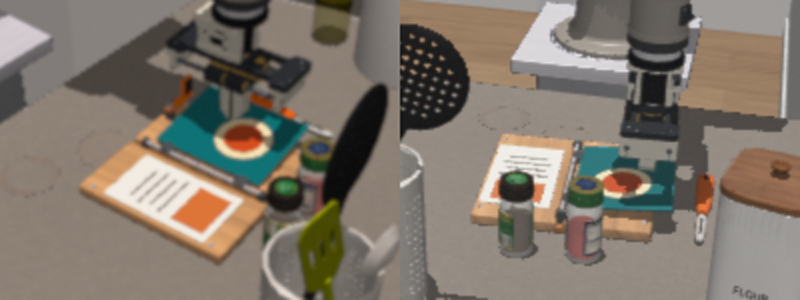

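Nearly flat. Press down onto the stop.

Call:
play_rows(
  motion=[
    [0,0,0,0,0,4,-1],
    [0,0,0,0,0,8,-1],
    [0,0,0,0,0,11,-1],
    [0,0,0,0,0,12,-1],
    [0,0,0,0,0,12,-1],
  ],
)

```text
time: 10.35
eef_pos: [545.7, 138.5, 27.2]
tool_rot: [[-0.085, 0.996, -0.004], [0.996, 0.085, -0.0], [0.0, -0.004, -1.0]]
contact_force: [-1.1, -0.3, 3.6]
width: 0.004
```

Call:
play_rows(
  motion=[
    [0,0,0,0,0,1.5,-1],
    [0,0,0,0,0,3,-1],
    [0,0,0,0,0,3,-1],
  ],
)

```text
time: 10.6
eef_pos: [545.8, 138.5, 26.9]
tool_rot: [[-0.085, 0.996, -0.003], [0.996, 0.085, -0.0], [0.0, -0.003, -1.0]]
contact_force: [-8.2, -0.2, 20.9]
width: 0.009
```

Pressed home on the stop (z = 26.9 against 27 expected). Now lift, turn the wrist by 90°, and go behind the keeper tab.

```bash
cat >> h.py <<'E'
def kp(phi,gap=0,z=46,r=41):
    u=np.array([np.sin(phi),np.cos(phi)]);t=np.array([np.cos(phi),-np.sin(phi)])
    q=np.array([-103,70])+r*u-(14.5+gap)*t
    return S(q[0],q[1],z),down(94.5-np.degrees(phi))
E
python3 - <<'E'
from h import *
st()
rows([(S(-16,104,130),down(4.5)),kp(0,20,130),kp(0,20,46)])
E
```

```text
t 10.6 pos [545.8 138.5  26.9] F [-8.2 -0.2 20.9] w 0.01 yaw 4.9 j [0.11 0.64 1.64 0.   0.86 0.03]
[[-0.003, -0.0, 0.006, -0.3, -0.6, -103.1, -1],[-0.002, -0.003, -1.564, 7.5, -122.1, -102.7, -1],[-0.002, -0.003, -1.564, 7.4, -121.8, -18.7, -1],]
```

Call:
play_rows(
  motion=[
    [0,0,0,0,0,-35,-1],
    [0,0,0,0,0,-70,-1],
    [0,0,-0.1,0,0,-103,-1],
    [0,0,-0.25,4,-40,-103,-1],
    [0,0,-0.4,8,-80,-103,-1],
    [0,0,-0.5,8,-122,-103,-1],
    [0,0,-0.62,8,-122,-103,-1],
    [0,0,-0.74,8,-122,-103,-1],
  ],
)

```text
time: 11.27
eef_pos: [421.0, 135.9, 130.4]
tool_rot: [[-0.729, 0.685, -0.005], [0.685, 0.729, -0.0], [0.003, -0.003, -1.0]]
contact_force: [1.0, 0.4, -0.5]
width: 0.001
```

Run:
```python
from h import *
st(); rows([kp(0,20,130),kp(0,20,46)])
```

```text
t 11.27 pos [421.  135.9 130.4] F [ 1.   0.4 -0.5] w 0.0 yaw 46.8 j [ 0.14  0.31  1.88  0.    0.96 -0.68]
[[-0.002, -0.005, -0.833, -2.4, 1.8, 0.4, -1],[-0.002, -0.005, -0.833, -2.6, 2.1, 84.4, -1],]
```

Call:
play_rows(
  motion=[
    [0,0,-0.12,-1,1,0,-1],
    [0,0,-0.24,-2,2,0,-1],
    [0,0,-0.36,-2,2,0,-1],
    [0,0,-0.48,-2,2,0,-1],
    [0,0,-0.6,-2,2,20,-1],
    [0,0,-0.72,-2,2,45,-1],
    [0,0,-0.833,-2,2,70,-1],
    [0,0,-0.833,-2,2,84,-1],
  ],
)

```text
time: 11.93
eef_pos: [422.5, 135.7, 44.6]
tool_rot: [[-0.996, -0.084, -0.007], [-0.084, 0.996, -0.001], [0.007, -0.0, -1.0]]
contact_force: [-0.3, -0.3, -0.7]
width: 0.004
```

Run:
```python
from h import *
snap('scene','s9.png');snap('side','sd9.png');snap('wrist','w9.png');st();s=telemetry.state();print(inS(s['eef_pos']))
a=cv2.imread('pics/s9.png')[110:260,200:400];b=cv2.imread('pics/sd9.png')[150:300,230:430]
cv2.imwrite('pics/c9.png',cv2.resize(np.hstack([a,b]),(800,300),interpolation=cv2.INTER_CUBIC))
rows([kp(0,5)]+[kp(p) for p in np.arange(0.08,.8,.1)])
```

```text
t 12.08 pos [422.9 135.8  46. ] F [0.1 0.6 0.5] w 0.0 yaw 94.5 j [ 0.14  0.45  1.96  0.    0.74 -1.51]
[-138.51769463  111.27982034   45.95046374]
[[-0.0, -0.007, -0.001, -16.0, -0.3, -0.2, -1],[-0.0, -0.007, 0.079, -24.3, 0.8, -0.2, -1],[-0.001, -0.007, 0.179, -28.6, 1.7, -0.2, -1],[-0.001, -0.007, 0.279, -32.9, 2.2, -0.3, -1],[-0.001, -0.007, 0.379, -37.3, 2.2, -0.3, -1],[-0.002, -0.007, 0.479, -41.6, 1.8, -0.3, -1],[-0.002, -0.007, 0.579, -45.9, 1.0, -0.4, -1],[-0.002, -0.007, 0.679, -50.0, -0.2, -0.4, -1],[-0.003, -0.006, 0.779, -54.0, -1.9, -0.4, -1],]
```

View pics/c9.png

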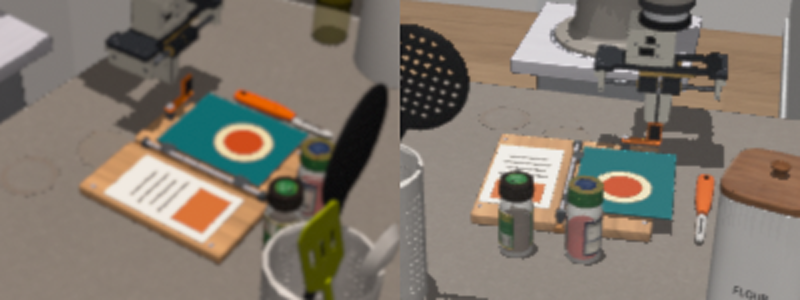

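View pics/w9.png

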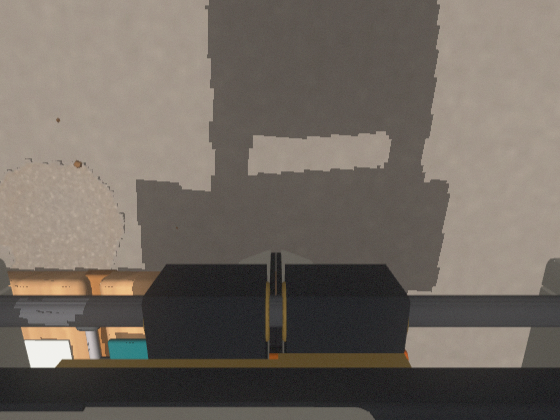

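The page lies flat with the plate picture up, and the fingers are behind the tab. Swing the keeper.

Call:
play_rows(
  motion=[
    [0,0,0,-10,0,0,-1],
    [0,0,0,-18,0,0,-1],
    [0,0,0.08,-24,1,0,-1],
    [0,0,0.18,-29,2,0,-1],
    [0,0,0.28,-33,2,0,-1],
    [0,0,0.38,-37,2,0,-1],
    [0,0,0.48,-42,2,0,-1],
    [0,0,0.48,-42,2,0,-1],
  ],
)

```text
time: 12.75
eef_pos: [466.3, 141.2, 46.8]
tool_rot: [[-0.919, 0.395, -0.004], [0.395, 0.919, -0.0], [0.004, -0.002, -1.0]]
contact_force: [0.0, -0.3, -0.1]
width: 0.004
```

Run:
```python
from h import *
snap('scene','s10.png');snap('side','sd10.png');st();s=telemetry.state();print(inS(s['eef_pos']))
a=cv2.imread('pics/s10.png')[110:260,200:400];b=cv2.imread('pics/sd10.png')[150:300,230:430]
cv2.imwrite('pics/c10.png',cv2.resize(np.hstack([a,b]),(800,300),interpolation=cv2.INTER_CUBIC))
rows([kp(p) for p in np.arange(0.58,1.3,.1)])
```

```text
t 12.85 pos [465.4 141.1  46.5] F [ 0.6 -0.3  0.9] w 0.0 yaw 67.1 j [ 0.14  0.51  1.85  0.    0.79 -1.04]
[-95.73238636 113.25210198  46.48691053]
[[-0.002, -0.004, 0.102, -3.2, 0.5, 0.5, -1],[-0.003, -0.004, 0.202, -7.5, 1.3, 0.5, -1],[-0.003, -0.004, 0.302, -11.8, 1.7, 0.4, -1],[-0.003, -0.004, 0.402, -16.1, 1.7, 0.4, -1],[-0.003, -0.004, 0.502, -20.5, 1.2, 0.4, -1],[-0.003, -0.004, 0.602, -24.7, 0.3, 0.4, -1],[-0.004, -0.003, 0.702, -28.8, -1.1, 0.4, -1],[-0.004, -0.003, 0.802, -32.8, -2.8, 0.3, -1],]
```

View pics/c10.png

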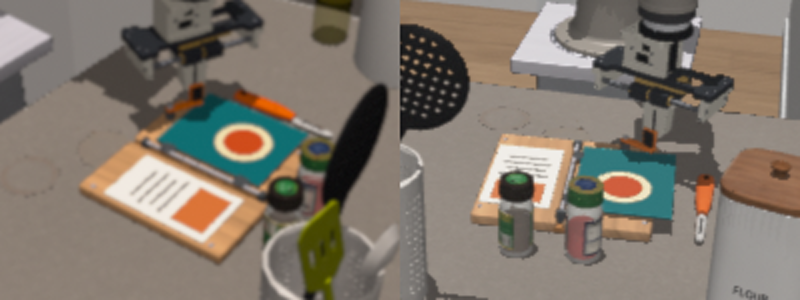

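The keeper is turning over the page corner, and the page isn't disturbed. Continue.

Call:
play_rows(
  motion=[
    [0,0,0.1,-3,0.5,0,-1],
    [0,0,0.2,-7.5,1,0,-1],
    [0,0,0.3,-12,1.5,0,-1],
    [0,0,0.4,-16,1.5,0,-1],
    [0,0,0.5,-20.5,1,0,-1],
    [0,0,0.6,-25,0,0,-1],
    [0,0,0.7,-29,-1,0,-1],
    [0,0,0.8,-33,-3,0,-1],
  ],
)

```text
time: 13.52
eef_pos: [494.9, 125.7, 46.9]
tool_rot: [[-0.361, 0.932, -0.004], [0.932, 0.361, 0.0], [0.002, -0.004, -1.0]]
contact_force: [-0.7, 1.7, 1.2]
width: 0.006
```

Run:
```python
from h import *
st();s=telemetry.state();print(inS(s['eef_pos']))
rows([kp(p) for p in (1.38,1.48,1.54,1.571)]+[kp(1.571,-2),kp(1.571,-4)])
```

```text
t 13.52 pos [494.9 125.7  46.9] F [-0.7  1.7  1.2] w 0.01 yaw 21.2 j [ 0.1   0.54  1.78  0.    0.83 -0.27]
[-67.52003642  95.58379431  46.8947783 ]
[[-0.004, -0.001, 0.1, -4.0, 0.9, 0.9, -1],[-0.004, -0.001, 0.2, -8.3, 1.7, 0.9, -1],[-0.004, -0.001, 0.26, -10.9, 2.0, 0.9, -1],[-0.004, -0.001, 0.291, -12.2, 2.1, 0.9, -1],[-0.004, -0.001, 0.291, -14.1, 1.5, 0.9, -1],[-0.004, -0.001, 0.291, -16.0, 1.0, 0.9, -1],]
```

Call:
play_rows(
  motion=[
    [0,0,0.1,-4,1,0,-1],
    [0,0,0.2,-8,1.5,0,-1],
    [0,0,0.26,-11,2,0,-1],
    [0,0,0.29,-12,2,0,-1],
    [0,0,0.29,-13,2,0,-1],
    [0,0,0.29,-13,2,0,-1],
  ],
)

```text
time: 14.02
eef_pos: [501.3, 115.7, 47.4]
tool_rot: [[-0.081, 0.997, -0.004], [0.997, 0.081, 0.003], [0.003, -0.003, -1.0]]
contact_force: [-0.7, 8.3, 0.1]
width: 0.006
```

Call:
play_rows(
  motion=[
    [0,0,0,-1,0,0,-1],
    [0,0,0,-2,0,0,-1],
    [0,0,0,-2,0,0,-1],
  ],
)

```text
time: 14.27
eef_pos: [501.2, 115.6, 47.8]
tool_rot: [[-0.083, 0.997, -0.003], [0.996, 0.083, 0.006], [0.006, -0.003, -1.0]]
contact_force: [-0.8, 10.9, -0.7]
width: 0.005
```

Run:
```python
from h import *
st();s=telemetry.state();print(inS(s['eef_pos']))
```

```text
t 14.27 pos [501.2 115.6  47.8] F [-0.8 10.9 -0.7] w 0.01 yaw 4.8 j [ 0.07  0.54  1.77  0.01  0.83 -0.01]
[-61.98548864  85.06079875  47.7623651 ]
```

It's on the stop: 11 N with no motion, finger at y = 85.1 against 84.5 expected. Back off, lift clear and check.

Call:
play_rows(
  motion=[
    [0,0,0,10,0,0,-1],
    [0,0,0,18,0,0,-1],
    [0,0,0,18,0,-30,-1],
    [0,0,0,18,0,-70,-1],
    [0,0,0,18,0,-110,-1],
    [0,0,0,0,0,-150,-1],
    [0,0,0,-40,0,-190,-1],
    [0,0,0,-70,0,-230,-1],
  ],
)

```text
time: 14.93
eef_pos: [506.0, 60.3, 260.0]
tool_rot: [[-0.087, 0.996, -0.002], [0.996, 0.087, 0.005], [0.005, -0.002, -1.0]]
contact_force: [1.8, -0.1, -0.5]
width: 0.002
```

Call:
play_rows(
  motion=[
    [0,0,0,-20,-20,-25,-1],
    [0,0,0,-20,-20,-25,-1],
    [0,0,0,-20,-20,-25,-1],
    [0,0,0,-20,-20,-25,-1],
  ],
)

```text
time: 15.27
eef_pos: [487.6, 39.0, 284.5]
tool_rot: [[-0.088, 0.996, -0.002], [0.996, 0.088, 0.005], [0.005, -0.002, -1.0]]
contact_force: [0.3, 0.7, -0.1]
width: 0.0
```

Run:
```python
from h import *
snap('scene','s11.png');snap('side','sd11.png');st();k=viewer.calibration('wrist')
w=snap('wrist','w11.png')
a=cv2.imread('pics/s11.png')[110:260,200:400];b=cv2.imread('pics/sd11.png')[150:300,230:430]
cv2.imwrite('pics/c11.png',cv2.resize(np.hstack([a,b]),(800,300),interpolation=cv2.INTER_CUBIC))
for t,z in [('keeper_pivot',34),('keeper_tab',51),('page_edge',24),('pepper',0),('paprika',0),('peeler',0)]:
    for x in pinpoint(t,'wrist')[:1]: print(t,x,atz('wrist',x['point'],z,k),inS(atz('wrist',x['point'],z,k)))
print('pred',[proj('wrist',S(*q),k) for q in [(-62,70,51),(0,145,24)]])
for c in('scene','side'): print(c,pinpoint('page_edge',c)[:1],proj(c,S(0,145,24)))
```

```text
t 15.37 pos [487.5  39.4 283.6] F [ 0.6  1.1 -0.8] w 0.0 yaw 5.1 j [-0.08  0.24  1.51  0.    1.4  -0.17]
keeper_pivot {'point': [258.1, 127.5], 'conf': 0.9} [459.8352295   98.08203925  34.        ] [-104.63165568   70.80962679   34.        ]
keeper_tab {'point': [292.8, 130.7], 'conf': 0.96} [499.29140082  98.77978703  51.        ] [-65.24236992  68.40952812  51.        ]
page_edge {'point': [352.6, 57.5], 'conf': 0.58} [559.16861706 182.89578414  24.        ] [  1.04992992 147.56831145  24.        ]
pepper {'point': [451.9, 221.4], 'conf': 0.85} [727.49651738  -3.02379185   0.        ] [154.27184968 -50.98499139   0.        ]
peeler {'point': [368.0, 24.0], 'conf': 0.58} [576.04787318 223.55998555   0.        ] [ 21.0676294  186.78282752   0.        ]
pred [array([295.76046196, 129.25457236]), array([351.49854065,  59.97844595])]
scene [{'point': [330.8, 168.2], 'conf': 0.56}] [328.5606272  166.24763509]
side [{'point': [364.3, 236.8], 'conf': 0.98}] [367.1528097  241.52765509]
```

View pics/c11.png

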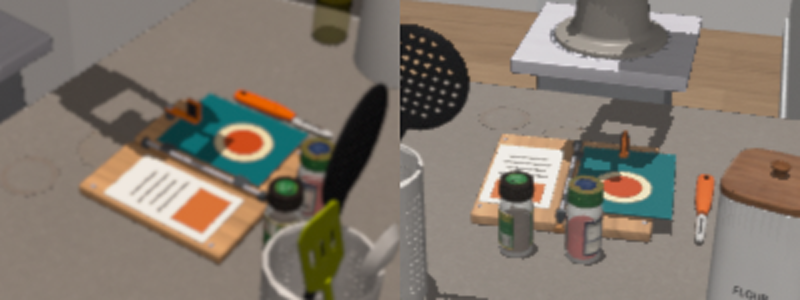

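View pics/w11.png

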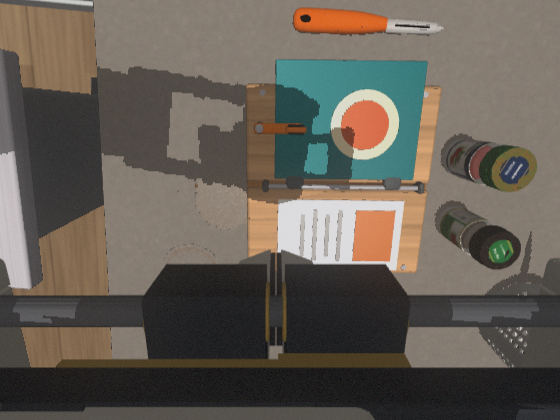

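Run:
```python
from h import *
st(); env.close_job()
```

```text
t 15.82 pos [487.9  38.6 284.7] F [-0.7  0.1  0. ] w 0.0 yaw 5.0 j [-0.08  0.24  1.51  0.    1.4  -0.17]
the job is handed in; nothing more can be done
```

The page is turned flat onto the left-hand board, and the keeper is swung over it to its stop. I handed the job in at about 15.8 s, with the fingers shut the whole time, so nothing was pinched.

- **Keeper moved first:** it started at about 0.35 rad, where its arm would have blocked the page coming down. I pushed it back to its park stop before turning the page.
- **Page:** I pushed it from behind over the spine and pressed it flat. The fingertip stopped at 26.9 mm under 21 N, against 27 mm expected.
- **Keeper swing:** I pushed the rubber pad round until it stopped moving at 11 N. The finger stood at y = 85.1 mm, against 84.5 mm expected at the stop.
- **Last pictures:** they show the page flat with the plate picture up and the keeper arm along +x over it. The pepper and peeler were within a few millimetres of where they started. The paprika was checked only by eye. The bowl is outside the last close-up pictures, and the arm never went near it at working height. The gripper was about 285 mm up and touching nothing.
- **Disagreement:** the network's page-edge point was about 5 px off prediction in the side camera and 2–3 px off in the others. The offsets don't agree in direction, so I took them as detector noise.

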